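# Close the casting tray's fence up by one hole

## Task

The fence of the casting tray is one hole too far from the square mould box. Pull its plunger knob up, slide the fence to the next hole towards the mould box (not towards the round lid), and let the plunger snap fully home there. The holes are unevenly spaced, so feel for the hole, and do not force the pin (sideways or down onto the rail) or squeeze the mould box hard; leave the two pieces flat in their bays and the things around the tray where they are, and let go of the knob.

Things in the scene. Friction and masses are not known exactly. Their poses are not given: they have to be found in the camera images.
- tray: Plywood casting tray fixed to the table, 150 mm (its x) by 280 mm (its y), board 15 mm thick; its place and yaw vary. Origin at the centre of its underside, on the table; x points from the robot's side to the far side, z up. Steel fence between two bays (tray x -38 to 67 mm, floor z = 15 mm) that end at walls 8 mm thick, 45 mm high, inner faces at tray y = +-120 mm.
- middle_hole (a point): Middle hole of the index rail, at its top, z = 33 mm, tray x = -50 mm, y = 0. The aluminium rail, 24 mm wide, runs along the tray's y and has a row of square 10 mm holes. The next hole on either side lies 28 to 46 mm from the middle one (differs from tray to tray and side to side; must be felt for); one more follows 37 mm further.
- fence (a joint): Slide of the steel fence along the tray's y, m; positive to tray +y. Starts within 1 mm of 0, pin in the middle hole. Rubs with about 1.5 N. Blade 12 mm thick, centred on the knob's axis along y, tray x -33 to 61 mm, top at z = 49 mm; its head on the rail is 32 mm (x) by 36 mm (y), z = 34 to 46 mm, good to push on, with a sleeve of 20 mm diameter up to z = 60 mm.
- plunger (a joint): Lift of the spring plunger, m: 0 = fully home in a hole, 7 mm when the pin rides on the rail, 11 mm at its upper stop. Spring pushes down with 4 N at home, 5.8 N at 7 mm, 6.8 N at the stop. Let go between holes, the flat-ended pin rides on the rail (about 2 N of rubbing) and drops in when the fence is pushed over a hole; play in the hole 1 mm each way.
- knob (a point): Centre of the plunger's black knob, an upright cylinder of 28 mm diameter and 24 mm height, at tray x = -50 mm, at z = 76 mm above the table when home (its underside at 64 mm, top at 88 mm); it rises with the plunger and travels with the fence. Fingers fit around it down to z = 52 mm, and beyond the head's two ends (along the tray's y) down to z = 37 mm. Pushing on the knob itself rubs it and can hold the plunger up; pushing the head does not.
- pin: Steel pin under the knob, 8 mm diameter with a flat end, 7 mm below the rail's top when home, fixed to the plunger; origin on its axis at the height of the rail's top when home. Forcing it with 25 N or more spoils it.
- mould_box: Square white two-part mould box with four bolt heads, 64 mm (its x) by 62 mm (its y) by 32 mm high, about 0.35 kg, loose in one of the bays; which bay varies. Origin at the centre of its underside. The fence may push it along; sliding fence, pin and box together takes 5 to 10 N.
- round_lid: Round lid filled with rubber, 68 mm diameter, 22 mm high, loose in the other bay. Origin at the centre of its underside.
- blue_tub: Bystander: blue plastic tub with lid, 84 mm across, 150 mm high. Origin at its underside or middle.
- yellow_bottle: Bystander: yellow plastic bottle, 80 mm across, 160 mm high. Origin at its underside or middle.
- spice_jar: Bystander: small glass jar with a steel cap, 40 mm across, 75 mm high, behind the tray. Origin at its underside or middle.
- screw_cap: Bystander: yellow screw cap lying flat, 48 mm across, 18 mm high, behind the tray. Origin at its underside or middle.
- spoon: Bystander: blue plastic spoon, 150 mm long, lying just in front of the tray (robot's side). Origin at its underside or middle.
- mix_cup: Bystander: clear mixing cup, 76 mm across, 85 mm high. Origin at its underside or middle.
- preserve_jar: Bystander: amber jar with a lid, 70 mm across, 110 mm high. Origin at its underside or middle.
Mind the look-alikes: they are no part of the job. There is more than one size of the mould_box; the one meant has the size given above.

How it is judged:
On the way, in this order (a step that is already met when the one before it is completed fails the run):
1. the plunger is pulled up clear of the middle hole (value of joint plunger above 0.006 m and value of joint fence between -0.006 and 0.006 m), for 0.1 s.
2. the fence is locked in the next hole towards the mould box (((y of mould_box in the frame of tray above 0 m and value of joint fence between 0.026 and 0.048 m) or (not (y of mould_box in the frame of tray above 0 m) and value of joint fence between -0.048 and -0.026 m)) and value of joint plunger below 0.0015 m), for 0.2 s.
At the end, for the whole second after the job is handed in: The fence stands 26 to 48 mm from its first hole, towards the mould box, with the plunger fully home (within 1.5 mm) in that hole; mould box and round lid lie flat (within 0.08 rad) and at rest on the tray's floor, each in its bay (all of step 2 and linear speed of each of mould_box, round_lid below 0.01 m/s and angle between each of mould_box, round_lid's own z axis and vertical below 0.08 rad and z of each of mould_box, round_lid in the frame of tray below 0.02 m and x of mould_box in the frame of tray between -0.03 and 0.06 m and x of round_lid in the frame of tray between -0.03 and 0.06 m); the robot touches nothing.
It fails at once if the pin is forced against the rail with more than 25 N (contact force between pin and anything else above 25 N).
It fails at once if the mould box is squeezed with more than 25 N (contact force between mould_box and anything else above 25 N).
It fails at once if the fence is run more than 54 mm towards the mould box, or more than 20 mm the wrong way ((y of mould_box in the frame of tray above 0 m and (value of joint fence above 0.054 m or value of joint fence below -0.02 m)) or (not (y of mould_box in the frame of tray above 0 m) and (value of joint fence below -0.054 m or value of joint fence above 0.02 m))).
It fails at once if a bystander is shifted by more than 30 mm (distance of any of blue_tub, yellow_bottle, spice_jar, screw_cap, spoon, mix_cup, preserve_jar from where it was at the start of the episode above 0.03 m).
It also fails if it takes over 45 s, if anything falls off the work surface, if the arm or the gripper's body presses on something with over 40 N, if the wrist force passes 120 N, or if a joint passes its speed limit or range.

## Robot

A 6-joint arm with a two-finger parallel gripper is mounted at the origin on the work surface. World frame = base frame: x ahead of the robot, y to its left, z up, the work surface at z = 0. Lengths are in m, angles in rad, forces in N, time in s.
With the tool pointing down it reaches from about 0.35 to 0.85 m from the base axis. Payload 8.1 kg.
Tool frame: the origin (TCP) lies at the very end of the fingers, on their centre line; the grasp point (between the pads) lies 19 mm behind it; z points along the fingers, y is the direction in which the jaws open and shut (so a half turn about z gives the same grasp; the last joint's range is limited). The gripper opens to 93 mm and grips with 3 to 60 N. Pads are 15 mm wide; open, the fingers measure 128 mm over their backs; the gripper's body (75 mm by 188 mm) begins 65 mm behind the grasp point.
Start: joints at [-1.337, 0.13, 1.488, -0, 1.523, -0.085], TCP at [0.188, -0.57, 0.219] pointing down, gripper open.
Joint ranges: [-2.96, 2.96], [-0.89, 2.26], [0.02, 2.5], [-1.34, 4.48], [0, 2.73], [-2.66, 2.66]. Speed limits (rad/s): [2.39, 2.39, 2.79, 3.14, 3.14, 3.14].

## Interface

Orientations are given as a rotation vector (axis times angle).
In Python, from plant import robot gives the robot as it stands.
- The arm moves only by the shell command python3 -m inch 'ROWS' [FORCE]. ROWS is JSON, a list that holds one entry, the list of rows, each a list of 7 numbers: the shift along the tool's x, y, z in cm, then the turn, a rotation vector about the tool's x, y, z in degrees, then the gripper command: -1 is fully open, 1 is shut, values between are in proportion. A call has 1 to 5 rows; each row shifts and turns the commanded pose from where the row before left it, along the tool's axes as they then stand; what a row does not reach is not made up. A row lasts 1/10 s, in which the tool goes at most 50 mm and 8.59 degrees, less where a joint would pass 70% of its speed; a pose out of reach is approached as far as the arm can. A call with a gripper value outside its range is refused whole. The fingers move at their own pace and stop on an object; FORCE is the grip in N (left out, the last holds). Time passes only in rows, so rows that do not move let the fingers close. It gives the time, the measured TCP pose, the force and the opening at its end, in the units of the state.
- robot.read_state(): the state, without advancing time (a new reading comes with each control period).
- robot.read_camera(name): name is "side" or "top" or "wrist"; returns a dict with "image" (420x560x3 uint8, blue, green, red), "K" (3x3 intrinsics, pixels), "R" (3x3) and "t" (3): a world point X has camera coordinates R X + t; the wrist camera has in their place "tool_from_camera" (4x4, takes a point from camera to tool coordinates, whose origin is the TCP and whose axes are the flange's). Camera axes: x right, y down, z forward; pixel columns grow to the right and rows downward; lengths in m; the calibration is good to about 2 mm. A picture is of the moment at which its call begins: read the wrist's pose just before it. There is no depth.
- robot.close_job(): hands the job in, once; it reports no verdict.
The state is a dict: "t": time; "q": joint angles; "dq": joint speeds; "joint_torque": joint torques, N m; "tool_pos": TCP position; "orientation": TCP orientation; "force": force on the tool from outside, world axes, zero at the start; "wrist_torque": the same for the moment, N m; "opening": finger opening in m.
Only numpy, scipy, OpenCV 4.12 (cv2) and the standard library are available. Lean on these libraries where they do the work, as an engineer would, in place of code of your own. Each camera call takes 0.05 s, during which the arm holds its last target. There are 200 camera calls.

## Working session

There is one attempt and no reset: what is moved stays moved. The work goes in short steps, Python scripts to look and compute and a shell command to move; the robot and the scene stay as the last step left them, time stands still between calls to the robot, and variables do not carry over. Pictures are saved under pics/ and viewed, about 8 in all and at most 12, crops included, and the job is handed in when it is done.

```bash
mkdir -p pics; ls; cat > h.py <<'E'
import numpy as np,cv2
from plant import robot
from scipy.spatial.transform import Rotation as Ro
def snap(n,f):
    s=robot.read_state(); c=robot.read_camera(n); cv2.imwrite('pics/'+f,c['image'])
    K=np.array(c['K'])
    if n=='wrist':
        T=np.eye(4);T[:3,:3]=Ro.from_rotvec(s['orientation']).as_matrix();T[:3,3]=s['tool_pos']
        M=T@np.array(c['tool_from_camera'])
    else:
        M=np.eye(4);R=np.array(c['R']);M[:3,:3]=R.T;M[:3,3]=-R.T@np.array(c['t'])
    np.savez('pics/'+f+'.npz',K=K,M=M)
    return c['image']
def ray(f,u,v,z):
    d=np.load('pics/'+f+'.npz');r=d['M'][:3,:3]@np.linalg.solve(d['K'],[u,v,1.]);o=d['M'][:3,3]
    return o+r*(z-o[2])/r[2]
def proj(f,X):
    d=np.load('pics/'+f+'.npz');p=d['K']@(d['M'][:3,:3].T@(np.array(X)-d['M'][:3,3]));return p[:2]/p[2]
E
python3 - <<'E'
from h import *
a=snap('top','top.png');b=snap('side','side.png');print(robot.read_state())
for f in('top.png','side.png'):print(np.load('pics/'+f+'.npz')['M'])
E
```

```text
pics
{'t': 0.1, 'q': array([-1.33741876e+00,  1.31081359e-01,  1.48911418e+00,  1.81427533e-05,
        1.52298831e+00, -8.54083880e-02]), 'dq': array([-0.00039795, -0.0007288 , -0.00215078,  0.00114224, -0.00064207,
        0.00015106]), 'joint_torque': array([ 6.58736772e-04, -5.61344147e+01, -4.93096161e+01,  7.70720397e-02,
        2.90917454e-02, -2.43530559e-05]), 'tool_pos': array([ 0.18795922, -0.56929088,  0.21772575]), 'orientation': array([-3.10020139e+00, -4.98376711e-01,  1.56286327e-04]), 'force': array([ 0.47651724, -0.10447887, -1.25342374]), 'wrist_torque': array([0.01616672, 0.0252669 , 0.0205852 ]), 'opening': 0.09300822016407892}
[[ 1.14928660e-02 -9.82549237e-01  1.85647274e-01  3.14916313e-01]
 [-9.99916067e-01 -1.01823258e-02  8.01124005e-03 -1.31042610e-04]
 [-5.98111678e-03 -1.85723764e-01 -9.82583793e-01  1.25613612e+00]
 [ 0.00000000e+00  0.00000000e+00  0.00000000e+00  1.00000000e+00]]
[[-0.94420535 -0.20607109  0.256926    0.25371933]
 [-0.32889117  0.54844049 -0.76879362  0.94625835]
 [ 0.01751751 -0.81039974 -0.58561541  0.76455975]
 [ 0.          0.          0.          1.        ]]
```

View pics/top.png

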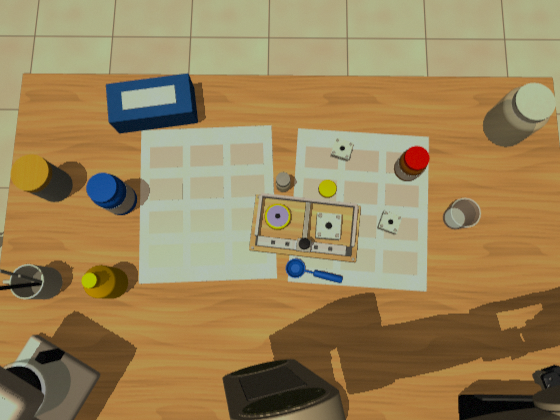

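View pics/side.png

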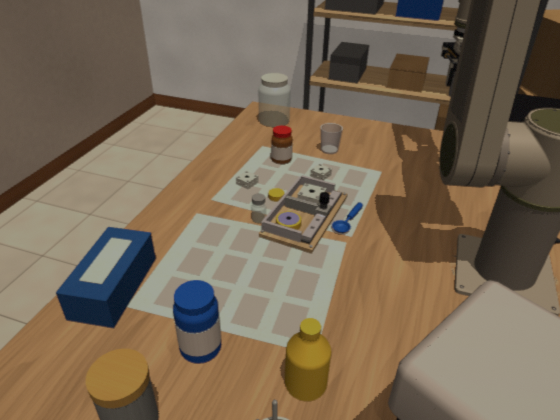

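The mould box (white, about (328,226) in the top view) is right of the fence, so on the tray's -y side. The lid is at (277,216) and the black knob at (304,243). The spoon lies just in front of the tray, around (290–343, 270).

```bash
python3 - <<'E'
from h import *
im=cv2.imread('pics/top.png');
m=(im.max(2)<45).astype('uint8');m[:,:285]=0;m[:,325:]=0;m[:228]=0;m[258:]=0
n,l,s,c=cv2.connectedComponentsWithStats(m);print(s,c)
k=max(range(1,n),key=lambda i:s[i,4]);p=c[k];print('knob',ray('top.png',*p,.085))
C=[(257,195),(361,206),(356,261),(250,250)]
P=[ray('top.png',*c,.015 if i>1 else .03) for i,c in enumerate(C)];print(np.round(P,4))
cv2.imwrite('pics/topc.png',cv2.resize(im[180:290,235:375],None,fx=5,fy=5,interpolation=2))
E
```

```text
[[     0      0    560    420 235118]
 [   300    238     10     11     82]] [[279.49128523 209.48829099]
 [304.48780488 243.07317073]]
knob [ 0.45898895 -0.05022067  0.085     ]
[[ 0.5912  0.0723  0.03  ]
 [ 0.5646 -0.1998  0.03  ]
 [ 0.4224 -0.1864  0.015 ]
 [ 0.448   0.0883  0.015 ]]
```

View pics/topc.png

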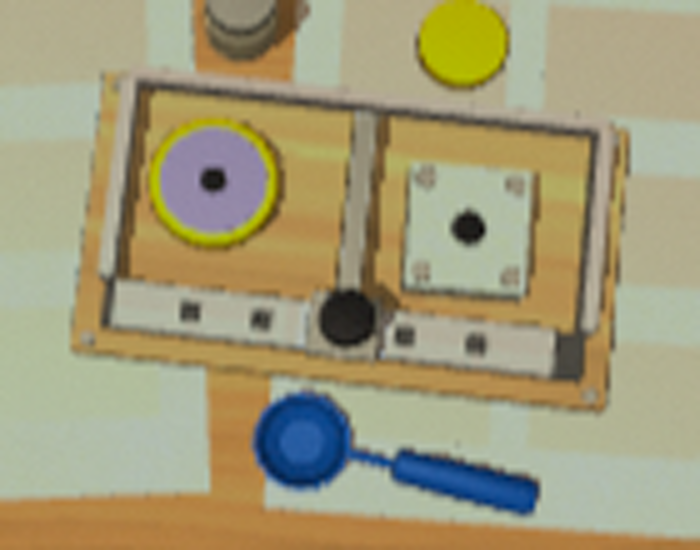

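```bash
R='[3.0,-2.9,0,0,0,0,-1]'
python3 -m inch '[[[3.0,-2.9,0,0,0,0,-1],[3.0,-2.9,0,0,0,0,-1],[3.0,-2.9,0,0,0,0,-1],[3.0,-2.9,0,0,0,0,-1],[3.0,-2.9,0,0,0,0,-1]]]'
python3 -m inch '[[[3.0,-2.9,0,0,0,0,-1],[3.0,-2.9,0,0,0,0,-1],[3.0,-2.9,0,0,0,0,-1],[3.0,-2.9,0,0,0,0,-1],[3.0,-2.9,0,0,0,0,-1]]]'
python3 -m inch '[[[3.0,-2.9,0,0,0,0,-1],[3.0,-2.9,0,0,0,0,-1],[3.0,-2.9,0,0,0,0,-1],[3.0,-2.9,0,0,0,0,-1],[0,0,0,0,0,-8,-1]]]'
python3 -m inch '[[[0,0,0,0,0,-8.4,-1],[0,0,0,0,0,-8.4,-1],[0,0,0,0,0,-8.4,-1],[0,0,0,0,0,-8.4,-1],[0,0,0,0,0,-8.4,-1]]]'
python3 -m inch '[[[0,0,0,0,0,-8.4,-1],[0,0,0,0,0,-8,-1],[0,0,0,0,0,0,-1],[0,0,0,0,0,0,-1]]]'
python3 - <<'E'
from h import *
snap('wrist','w1.png');s=robot.read_state();print(s['tool_pos'],Ro.from_rotvec(s['orientation']).as_matrix(),s['force'])
K=np.array([.459,-.0502,.088]);print(proj('w1.png',K))
E
```

```text
t: 0.6
tool_pos: [0.2854, -0.3833, 0.2181]
orientation: [-3.101, -0.498, 0.0]
force: [1.2, -0.1, 1.5]
opening: 0.0928
t: 1.1
tool_pos: [0.3823, -0.1987, 0.2184]
orientation: [-3.102, -0.498, 0.0]
force: [0.9, -0.2, 0.0]
opening: 0.093
t: 1.6
tool_pos: [0.4608, -0.0483, 0.2182]
orientation: [-3.057, -0.717, -0.0]
force: [-0.1, -0.1, 0.1]
opening: 0.0928
t: 2.1
tool_pos: [0.4594, -0.0525, 0.2182]
orientation: [-2.594, -1.77, 0.001]
force: [0.0, -0.0, -0.4]
opening: 0.0928
t: 2.5
tool_pos: [0.4595, -0.0525, 0.2183]
orientation: [-2.327, -2.11, 0.0]
force: [0.4, 0.2, 0.4]
opening: 0.093
[ 0.45953771 -0.05256396  0.21845519] [[ 9.69323768e-02  9.95290911e-01 -3.42726329e-04]
 [ 9.95290969e-01 -9.69323566e-02  7.49713996e-05]
 [ 4.13970818e-05 -3.48379576e-04 -9.99999938e-01]] [ 0.80916534 -0.515655   -0.23449453]
[279.01863176 197.23394356]
```

View pics/w1.png

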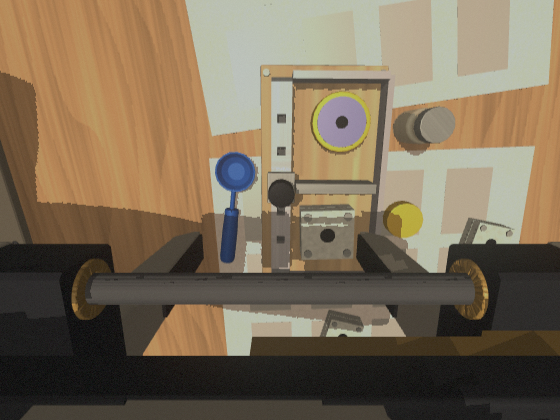

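The knob is at (281,193), holes at (281,118), (281,151), (~281,212) and (281,240). The image is well aligned with the tray.

```bash
python3 - <<'E'
from h import *
im=cv2.imread('pics/w1.png');s=robot.read_state();tp=s['tool_pos'];R=Ro.from_rotvec(s['orientation']).as_matrix()
def comp(t,u0,u1,v0,v1):
    m=np.zeros(im.shape[:2],'uint8');m[v0:v1,u0:u1]=(im.max(2)[v0:v1,u0:u1]<t)
    n,l,st,c=cv2.connectedComponentsWithStats(m);return [(st[i,:5].tolist(),c[i].round(1)) for i in range(1,n) if st[i,4]>20]
def T(u,v,z): return (R.T@(ray('w1.png',u,v,z)-tp)*1000).round(1)
for a in comp(45,262,300,172,206): print('knob',a,T(*a[1],.088),ray('w1.png',*a[1],.088))
for a in comp(60,270,292,108,160)+comp(60,270,292,206,250): print('hole',a,T(*a[1],.033))
for n,(u,v) in dict(c1=(261,66),c2=(389,66)).items():print(n,T(u,v,.015))
print([T(u,v,.02) for u,v in((292,110),(292,260),(271,110),(271,260))])
E
```

```text
c1 [142.8 -21.8 203.5]
c2 [142.7 127.  203.4]
[array([ 93.6,  14.6, 198.5]), array([-98. ,  16.4, 198.4]), array([ 93.6, -10.4, 198.5]), array([-98. , -11.7, 198.5])]
```

```bash
python3 - <<'E'
from h import *
im=cv2.imread('pics/w1.png');s=robot.read_state();tp=s['tool_pos'];R=Ro.from_rotvec(s['orientation']).as_matrix()
g=im.max(2)
print(g[185:202:4,262:302:3])
def comp(t,u0,u1,v0,v1):
    m=np.zeros(g.shape,'uint8');m[v0:v1,u0:u1]=(g[v0:v1,u0:u1]<t)
    n,l,st,c=cv2.connectedComponentsWithStats(m);return [(st[i,:5].tolist(),c[i].round(1)) for i in range(1,n) if st[i,4]>20]
def T(u,v,z): return (R.T@(ray('w1.png',u,v,z)-tp)*1000).round(1)
for a in comp(60,262,300,172,209): print('knob',a,T(*a[1],.088))
for a in comp(90,272,291,108,160)+comp(75,272,291,206,250): print('hole',a,T(*a[1],.033))
E
```

```text
[[180 186 177  46  70  68  66  65  64  50  96  72 170 169]
 [177 183 127  68  68  65  66  62  63  60  51  64 147 165]
 [178 184  75  61  63  65  62  61  60  60  57  94 105 138]
 [176 185  71  62  60  57  60  58  56  58  52 110 109 116]
 [176 184 171  60  56  58  58  56  57  56  67 111 109 146]]
knob ([269, 180, 25, 27, 304], array([283. , 194.8])) [  4.9   3.4 130.5]
hole ([276, 206, 9, 9, 43], array([280. , 209.9])) [-25.3   0.3 185.5]
hole ([277, 236, 7, 7, 41], array([280. , 239.1])) [-63.6   0.3 185.5]
```

```bash
python3 -m inch '[[[0.45,0.15,3,0,0,0,-1],[0,0,4,0,0,0,-1],[0,0,4,0,0,0,-1],[0,0,0,0,0,0,-1],[0,0,0,0,0,0,-1]]]'
python3 - <<'E'
from h import *
snap('wrist','w2.png')
E
```

```text
t: 3.05
tool_pos: [0.4611, -0.0481, 0.1088]
orientation: [-2.323, -2.113, 0.002]
force: [0.9, 0.1, 0.7]
opening: 0.0931
```

View pics/w2.png

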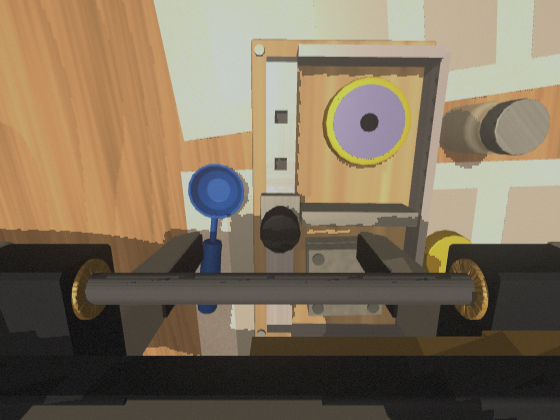

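The knob covers u 260–300, v 205–254, and the fingers will pass on either side of it clear of spoon and box.

```bash
python3 - <<'E'
from h import *
s=robot.read_state();tp=s['tool_pos'];R=Ro.from_rotvec(s['orientation']).as_matrix()
def T(u,v,z): return (R.T@(ray('w2.png',u,v,z)-tp)*1000).round(1)
for p in ((260,235),(300,235),(280,254),(280,214)):print(T(*p,.088))
for p in((281,117),(281,164)):print(T(*p,.033))
for p in ((268,150),(299,150)):print('rail',T(*p,.033))
print(T(252,41,.015),proj('w2.png',tp+R@[0,0,.03]))
E
```

```text
[ -0.4 -14.6  22.4]
[-0.4 12.3 22.4]
[-14.1  -1.2  22.4]
[14.2 -1.2 22.4]
[78.8 -0.5 77.4]
[41.8 -0.5 77.4]
rail [ 53.1 -11.1  77.4]
rail [53.1 14.1 77.4]
[138.4 -23.9  95.4] [281.72703849 230.85053346]
```

```bash
python3 -m inch '[[[0,0,2,0,0,0,-1],[0,0,2,0,0,0,-1],[0,0,1.2,0,0,0,-1],[0,0,0,0,0,0,0],[0,0,0,0,0,0,0]]]' 20
python3 -m inch '[[[0,0,0,0,0,0,0.2],[0,0,0,0,0,0,0.3],[0,0,0,0,0,0,0.35],[0,0,0,0,0,0,0.4],[0,0,0,0,0,0,0.4]]]' 20
python3 -m inch '[[[0,0,0,0,0,0,0.6],[0,0,0,0,0,0,0.8],[0,0,0,0,0,0,0.8]]]' 20
```

```text
t: 3.6
tool_pos: [0.4626, -0.0485, 0.0581]
orientation: [2.322, 2.114, 0.002]
force: [0.4, -0.1, 0.5]
opening: 0.0816
t: 4.1
tool_pos: [0.4616, -0.0482, 0.0567]
orientation: [2.322, 2.116, -0.0]
force: [-0.3, -1.0, -0.5]
opening: 0.0415
t: 4.4
tool_pos: [0.4613, -0.0482, 0.0566]
orientation: [-2.322, -2.115, 0.001]
force: [-2.6, 0.3, 2.7]
opening: 0.0276
```

Gripped: the opening is 27.6 mm on the 28 mm knob. Now lift 9 mm.

```bash
python3 -m inch '[[[0,0,-0.2,0,0,0,0.8],[0,0,-0.2,0,0,0,0.8],[0,0,-0.2,0,0,0,0.8],[0,0,-0.2,0,0,0,0.8],[0,0,-0.1,0,0,0,0.8]]]'
python3 -m inch '[[[0,0,0,0,0,0,0.8],[0,0,0,0,0,0,0.8]]]'
```

```text
t: 4.9
tool_pos: [0.4612, -0.0482, 0.0655]
orientation: [-2.322, -2.115, 0.001]
force: [0.7, -0.4, -7.1]
opening: 0.0272
t: 5.1
tool_pos: [0.4613, -0.0482, 0.0654]
orientation: [-2.322, -2.115, 0.001]
force: [-0.4, -0.5, -6.0]
opening: 0.0276
```

```bash
python3 -m inch '[[[-0.2,0,0,0,0,0,0.8],[-0.4,0,0,0,0,0,0.8],[-0.4,0,0,0,0,0,0.8],[-0.4,0,0,0,0,0,0.8],[-0.4,0,0,0,0,0,0.8]]]'
python3 -m inch '[[[-0.1,0,0,0,0,0,0.8],[0,0,0,0,0,0,0.8]]]'
python3 - <<'E'
from h import *
im=snap('wrist','w3.png');print(robot.read_state()['force'])
cv2.imwrite('pics/w3c.png',cv2.resize(im[60:300,180:460],None,fx=2.5,fy=2.5))
E
```

```text
t: 5.6
tool_pos: [0.4594, -0.0665, 0.0654]
orientation: [-2.322, -2.115, 0.001]
force: [-1.3, 2.1, -6.6]
opening: 0.0276
t: 5.8
tool_pos: [0.4593, -0.0676, 0.0654]
orientation: [-2.323, -2.115, 0.002]
force: [-4.2, -0.5, -7.0]
opening: 0.0277
[-4.15725661 -1.70304688 -6.77670826]
```

View pics/w3c.png

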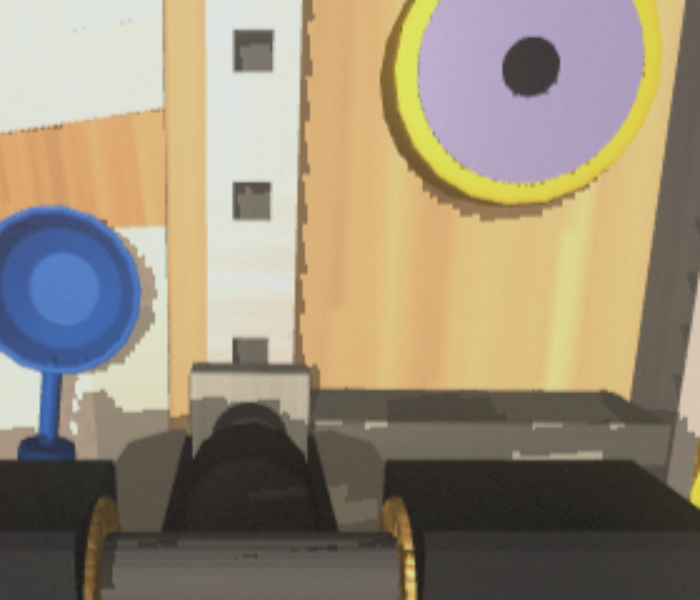

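```bash
python3 -m inch '[[[0,0,0.15,0,0,0,0.8],[0,0,0,0,0,0,0.8],[0,0,0,0,0,0,0.3],[0,0,0,0,0,0,-0.2],[0,0,0,0,0,0,-0.5]]]'
python3 -m inch '[[[0,0,0,0,0,0,-0.5],[0,0,-2,0,0,0,-0.5],[0,0,-3,0,0,0,-0.5],[3.6,0,0,0,0,0,-0.5],[0,0,0,0,0,0,0.5]]]'
python3 -m inch '[[[0,0,0,0,0,0,1],[0,0,0,0,0,0,1],[0,0,0,0,0,0,1],[0,0,0,0,0,0,1],[0,0,0,0,0,0,1]]]'
python3 - <<'E'
from h import *
im=snap('wrist','w4.png');print(robot.read_state()['force'])
E
```

```text
t: 6.35
tool_pos: [0.4615, -0.0674, 0.0656]
orientation: [2.32, 2.114, 0.003]
force: [0.4, 0.6, 0.0]
opening: 0.0444
t: 6.85
tool_pos: [0.4647, -0.0291, 0.1158]
orientation: [2.32, 2.116, 0.005]
force: [-0.1, 0.2, -0.4]
opening: 0.0657
t: 7.35
tool_pos: [0.463, -0.0317, 0.1139]
orientation: [-2.323, -2.115, 0.0]
force: [-0.4, 0.2, 0.3]
opening: 0.0264
[ 0.97948657 -0.93948161  0.2630712 ]
```

View pics/w4.png

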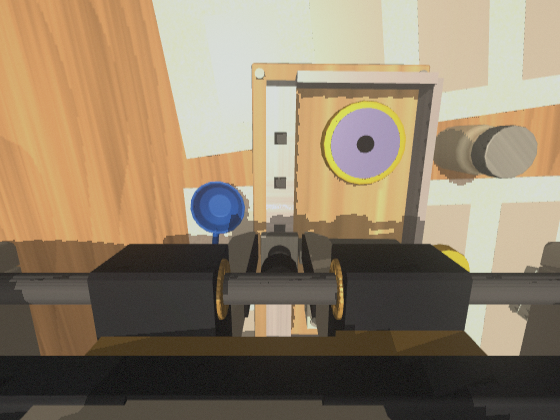

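The middle hole is at (280,229) and the head's +y edge at v≈236. The fingers are still closing.

```bash
python3 -m inch '[[[0,0,0,0,0,0,1],[0,0,0,0,0,0,1],[0,0,0,0,0,0,1],[0,0,0,0,0,0,1]]]'
python3 - <<'E'
from h import *
d=np.load('pics/w4.png.npz');s=robot.read_state();tp=s['tool_pos'];R=Ro.from_rotvec(s['orientation']).as_matrix()
for p,z in(((280,236),.046),((280,229),.033),((280,183),.033)):print((R.T@(ray('w4.png',*p,z)-tp)*1000).round(1))
E
```

```text
t: 7.8
tool_pos: [0.4632, -0.0313, 0.1142]
orientation: [2.322, 2.116, 0.0]
force: [0.1, -0.0, 1.6]
opening: 0.0005
[-18.3   0.2  68.2]
[-16.4   0.2  81.2]
[24.7  0.2 81.2]
```

```bash
python3 -m inch '[[[0,0,3,0,0,0,1],[0,0,3,0,0,0,1],[0,0,1.4,0,0,0,1],[0,0,0,0,0,0,1],[0,0,0,0,0,0,1]]]'
python3 -m inch '[[[-0.3,0,0,0,0,0,1],[-0.3,0,0,0,0,0,1],[-0.2,0,0,0,0,0,1],[-0.1,0,0,0,0,0,1],[0,0,0,0,0,0,1]]]'
python3 -m inch '[[[-0.1,0,0,0,0,0,1],[-0.1,0,0,0,0,0,1]]]'
```

```text
t: 8.3
tool_pos: [0.4635, -0.0314, 0.0408]
orientation: [2.322, 2.116, 0.0]
force: [0.4, 1.0, 0.7]
opening: 0.0007
t: 8.8
tool_pos: [0.4629, -0.0402, 0.0408]
orientation: [2.322, 2.115, 0.002]
force: [0.6, 2.3, 0.7]
opening: 0.0004
t: 9.0
tool_pos: [0.4628, -0.0415, 0.0407]
orientation: [-2.322, -2.116, -0.003]
force: [1.8, 7.1, 4.6]
opening: 0.0004
```

```bash
python3 -m inch '[[[-0.1,0,0,0,0,0,1],[-0.1,0,0,0,0,0,1]]]' | grep -E 'pos|force'
python3 -m inch '[[[-0.1,0,0,0,0,0,1],[-0.1,0,0,0,0,0,1]]]'| grep -E 'pos|force'
python3 -m inch '[[[-0.1,0,0,0,0,0,1],[0,0,0,0,0,0,1]]]'| grep -E 'pos|force'
```

```text
tool_pos: [0.4626, -0.0434, 0.0407]
force: [1.5, 7.4, 4.4]
tool_pos: [0.4624, -0.0452, 0.0407]
force: [0.5, 7.6, 5.2]
tool_pos: [0.4622, -0.0463, 0.0406]
force: [1.2, 7.5, 4.8]
```

```bash
python3 -m inch '[[[-0.05,0,0,0,0,0,1],[-0.05,0,0,0,0,0,1],[-0.05,0,0,0,0,0,1],[-0.05,0,0,0,0,0,1]]]' | grep -E 'pos|force'
python3 -m inch '[[[-0.05,0,0,0,0,0,1],[-0.05,0,0,0,0,0,1]]]'| grep -E 'pos|force'
```

```text
tool_pos: [0.462, -0.0482, 0.0406]
force: [0.2, 8.0, 4.4]
tool_pos: [0.462, -0.0492, 0.0407]
force: [1.5, 8.2, 5.6]
```

```bash
python3 -m inch '[[[-0.05,0,0,0,0,0,1],[-0.05,0,0,0,0,0,1]]]'| grep -E 'pos|force'
```

```text
tool_pos: [0.4619, -0.0502, 0.0407]
force: [0.4, 7.3, 5.4]
```

```bash
python3 -m inch '[[[-0.05,0,0,0,0,0,1],[-0.05,0,0,0,0,0,1]]]'| grep -E 'pos|force'
```

```text
tool_pos: [0.4616, -0.0517, 0.0405]
force: [1.5, 3.2, 2.7]
```

The force fell from 7.5 N to 3.2 N at about 30.5 mm of travel, so the pin has probably dropped. I'll hold, then nudge 0.5 mm to confirm.

```bash
python3 -m inch '[[[0,0,0,0,0,0,1],[0,0,0,0,0,0,1]]]'| grep -E 'pos|force'
python3 -m inch '[[[-0.05,0,0,0,0,0,1],[0,0,0,0,0,0,1]]]'| grep -E 'pos|force'
```

```text
tool_pos: [0.4614, -0.0521, 0.0403]
force: [1.3, 3.6, 3.0]
tool_pos: [0.4612, -0.0528, 0.0402]
force: [2.0, 3.3, 2.4]
```

```bash
python3 -m inch '[[[0.5,0,0,0,0,0,1],[1.0,0,0,0,0,0,1],[0,0,-3,0,0,0,1],[0,0,-4,0,0,0,1],[0,0,-4,0,0,0,1]]]'| grep -E 'pos|force'
python3 -m inch '[[[4,0,-3,0,0,0,1],[4,0,0,0,0,0,1],[0,0,0,0,0,0,1],[0,0,0,0,0,0,1]]]'| grep -E 'pos|force'
python3 - <<'E'
from h import *
a=snap('wrist','w5.png');b=snap('side','s5.png');t=snap('top','t5.png')
A=cv2.resize(a[120:330,180:420],(400,350));B=cv2.resize(b[170:250,255:345],(400,355))
B0=cv2.resize(cv2.imread('pics/side.png')[170:250,255:345],(400,355))
h=lambda i:cv2.resize(i,(400,300))
cv2.imwrite('pics/m5.png',np.vstack([np.hstack([h(A),h(t[180:285,235:375])]),np.hstack([h(B0),h(B)])]))
E
```

```text
tool_pos: [0.4613, -0.0371, 0.1504]
force: [1.6, -0.6, -0.2]
tool_pos: [0.4694, 0.0427, 0.1796]
force: [0.2, -0.6, 0.3]
```

View pics/m5.png

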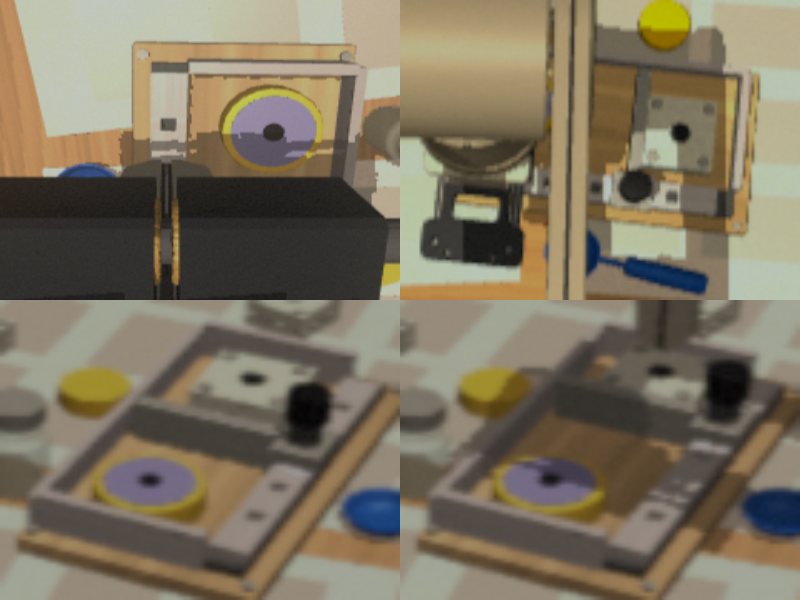

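The fence now stands against the box with the box and lid flat, and everything else is in place. Next I'll check the plunger height from the side and top views.

```bash
python3 - <<'E'
from h import *
def dark(f,u0,u1,v0,v1,t=50):
    g=cv2.imread('pics/'+f).max(2);m=np.zeros(g.shape,'uint8');m[v0:v1,u0:u1]=g[v0:v1,u0:u1]<t
    n,l,s,c=cv2.connectedComponentsWithStats(m);k=1+np.argmax(s[1:,4]);return s[k],c[k]
a=dark('side.png',312,340,185,215);b=dark('s5.png',322,340,172,208);print(a,b)
t0=dark('top.png',285,325,228,258);t1=dark('t5.png',305,330,232,258);print(t0,t1)
def tri(pt,ft,ps,fs):
    A=[];y=[]
    for p,f in((pt,ft),(ps,fs)):
        d=np.load('pics/'+f+'.npz');r=d['M'][:3,:3]@np.linalg.solve(d['K'],[*p,1.]);r/=np.linalg.norm(r);P=np.eye(3)-np.outer(r,r);A.append(P);y.append(P@d['M'][:3,3])
    return np.linalg.lstsq(np.vstack(A),np.hstack(y),rcond=None)[0]
X0=tri(t0[1],'top.png',a[1],'side.png');X1=tri(t1[1],'t5.png',b[1],'s5.png');print(X0,X1,(X1-X0)*1000)
im0,im1=cv2.imread('pics/side.png'),cv2.imread('pics/s5.png')
print(im0[186:216,324].max(1),im1[178:212,331].max(1))
u=np.array([-.093,-.9957,0]);
for d in(.0305,):
  for l in (0,.007):print('pred shift side',proj('side.png',X0+u*d+[0,0,l])-proj('side.png',X0),'obs',b[1]-a[1])
E
```

```text
(array([319, 192,  10,  17, 128], dtype=int32), array([323.6640625, 199.6953125])) (array([324, 186,  10,  16, 131], dtype=int32), array([328.05343511, 193.02290076]))
(array([299, 238,  11,  11,  94], dtype=int32), array([304.13829787, 243.18085106])) (array([312, 240,  11,  11,  93], dtype=int32), array([316.96774194, 244.69892473]))
[ 0.46166019 -0.04992252  0.06888917] [ 0.45794488 -0.08171387  0.07113289] [ -3.71530981 -31.79135007   2.24371974]
[ 83  99 132 133 136 118  48  18  21  18  16  10   4   7  10   8   6  11
  16  29  29  32  47  82 117 115  77  66  69  94] [152 153 158 163 157 144 108  78  52  23  21  18  20  17  10   8   9  13
  19  36  60  78  68  89 104 116 114 100  74  61  59  65  97 127]
pred shift side [ 3.87484789 -5.77419937] obs [ 4.38937261 -6.67241174]
pred shift side [ 4.08093057 -7.93111148] obs [ 4.38937261 -6.67241174]
```

The triangulated lift is ambiguous (about 2 mm, with roughly 3 mm of height per pixel), so I'll settle it by touch. A gentle fingertip on the knob top will meet it at z = 88 mm if the pin is home and 95 mm if it is still riding on the rail.

```bash
python3 -m inch '[[[-4,0,0,0,0,0,1],[-4,0,0,0,0,0,1],[-4.2,0,0,0,0,0,1],[0,0,3,0,0,0,1],[0,0,3,0,0,0,1]]]'| grep -E 'pos|force'
python3 -m inch '[[[0,0,1.5,0,0,0,1],[0,0,0.5,0,0,0,1],[0,0,0.2,0,0,0,1],[0,0,0,0,0,0,1],[0,0,0,0,0,0,1]]]'| grep -E 'pos|force'
```

```text
tool_pos: [0.4588, -0.0825, 0.1199]
force: [0.4, 0.3, -0.6]
tool_pos: [0.4594, -0.0799, 0.0993]
force: [-0.4, -0.1, 0.1]
```

```bash
for i in 1; do python3 -m inch '[[[0,0,0.1,0,0,0,1],[0,0,0.1,0,0,0,1]]]'| grep -E 'pos|force'; done
python3 -m inch '[[[0,0,0.1,0,0,0,1],[0,0,0,0,0,0,1]]]'| grep -E 'pos|force'
```

```text
tool_pos: [0.4592, -0.0797, 0.0968]
force: [0.4, 0.2, -0.1]
tool_pos: [0.4586, -0.0795, 0.0951]
force: [-0.2, 0.1, -0.5]
```

```bash
python3 -m inch '[[[0,0,0.1,0,0,0,1],[0,0,0.1,0,0,0,1],[0,0,0,0,0,0,1]]]'| grep -E 'pos|force'
```

```text
tool_pos: [0.4585, -0.0796, 0.0929]
force: [-0.5, -0.1, -0.3]
```

```bash
python3 -m inch '[[[0,0,0.1,0,0,0,1],[0,0,0.1,0,0,0,1],[0,0,0,0,0,0,1]]]'| grep -E 'pos|force'
```

```text
tool_pos: [0.4585, -0.0796, 0.0909]
force: [0.3, -0.2, 0.3]
```

```bash
python3 -m inch '[[[0,0,0.05,0,0,0,1],[0,0,0.05,0,0,0,1],[0,0,0,0,0,0,1]]]'| grep -E 'pos|force'
```

```text
tool_pos: [0.4586, -0.0796, 0.0901]
force: [0.3, 0.3, -0.4]
```

```bash
python3 -m inch '[[[0,0,0.05,0,0,0,1],[0,0,0.05,0,0,0,1],[0,0,0,0,0,0,1]]]'| grep -E 'pos|force'
```

```text
tool_pos: [0.4586, -0.0796, 0.089]
force: [0.1, 0.3, 0.4]
```

```bash
python3 -m inch '[[[0,0,0.05,0,0,0,1],[0,0,0.05,0,0,0,1],[0,0,0,0,0,0,1]]]'| grep -E 'pos|force'
```

```text
tool_pos: [0.4587, -0.0796, 0.0883]
force: [-0.1, -0.2, 0.9]
```

```bash
python3 -m inch '[[[0,0,0.05,0,0,0,1],[0,0,0,0,0,0,1]]]'| grep -E 'pos|force'
```

```text
tool_pos: [0.4588, -0.0797, 0.0882]
force: [-1.9, 0.8, 5.8]
```

The knob top is at 88.2 mm, so the plunger is fully home. I'll retreat and take a last look.

```bash
python3 -m inch '[[[0,0,-2,0,0,0,1],[0,0,-4,0,0,0,1],[0,0,-4,0,0,0,1],[-1,0,-4,0,0,0,1],[0,0,0,0,0,0,1]]]'| grep -E 'pos|force'
python3 -m inch '[[[0,0,0,0,0,0,1],[0,0,0,0,0,0,1],[0,0,0,0,0,0,1],[0,0,0,0,0,0,1],[0,0,0,0,0,0,1]]]'| grep -E '^t|pos|force'
python3 - <<'E'
from h import *
snap('wrist','w6.png')
E
```

```text
tool_pos: [0.4608, -0.0911, 0.2343]
force: [1.5, 1.2, -0.9]
t: 16.15
tool_pos: [0.4573, -0.0893, 0.2267]
force: [0.2, 0.2, -0.8]
```

View pics/w6.png

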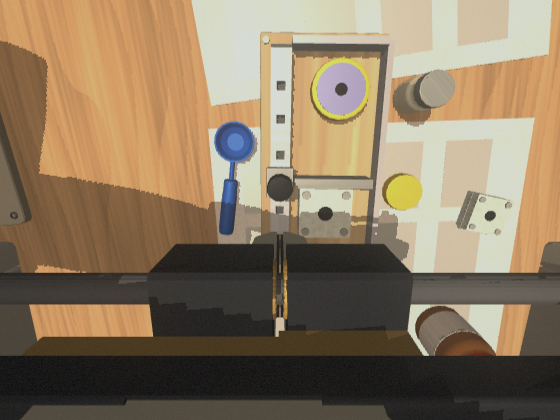

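The knob, at (280,187), is now one hole past the exposed middle hole at (280,155). The box and lid lie flat in their bays, and the spoon, jar and cap have not moved. I'm handing the job in.

```bash
python3 -c "
from plant import robot
robot.close_job();print(robot.read_state()['t'])"
```

```text
the job is handed in; nothing more can be done
the job is handed in; nothing more can be done
```

The fence is locked one hole nearer the mould box (tray -y, about 31 mm of travel), and the job was handed in at about 16 s. I gripped the knob along tray x and lifted the plunger 9 mm. I then slid the fence about 19 mm, let go of the knob and pushed on the head with shut fingers. The push took about 8 N until the pin dropped in and the force fell to about 3 N.

**Last checks:**
- **Plunger height:** the stereo estimate was ambiguous, with the knob reading about 2 mm higher than at the start. A fingertip touch on the knob top met it at 88.2 mm against a nominal 88 mm, so the plunger is fully home. That touch pressed with about 6 N.
- **Scene:** the final picture shows the middle hole exposed behind the fence and the box and lid flat in their bays. The spoon, spice jar and screw cap have not moved. I did not recheck the other bystanders, but the arm did not work near them.
- **Robot:** it is clear of everything, with the gripper about 140 mm above the knob.

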